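# Isolate the rail saw and hold its length stop at 100 mm

### The arm

A 7-joint arm with a two-finger parallel gripper is mounted at the origin on the work surface. World frame = base frame: x ahead of the robot, y to its left, z up, the work surface at z = 0. Lengths are in m, angles in rad, forces in N, time in s.
With the tool pointing down it reaches from about 0.4 to 0.875 m from the base axis. Payload 6.5 kg.
Tool frame: the origin (TCP) lies midway between the tips of the shut fingers; the grasp point (between the pads) lies bot.tcp_to_grasp behind it (bot.tcp_to_grasp is the distance from the TCP to the grasp point, in m); z points along the fingers, y is the line along which they close (so a half turn about z gives the same grasp; the last joint's range is limited). The gripper opens to 88 mm and grips with 3 to 60 N. Pads are 18 mm wide; open, the fingers measure 123 mm over their backs; the gripper's body (75 mm by 187 mm) begins 45 mm behind the grasp point.
Start: joints at [1.251, 0.536, -0.004, 1.538, 0.003, 1.067, -0.071], TCP at [0.163, -0.629, 0.239] pointing down, gripper open.
Joint ranges: [-2.7, 2.7], [-0.37, 2.16], [-1.27, 1.26], [0.24, 2.4], [-1.31, 4.45], [0.19, 1.91], [-2.76, 2.76]. Speed limits (rad/s): [2.39, 2.39, 3.14, 3.14, 3.14, 3.14, 3.14].

### API

Orientations are given as a 3x3 rotation matrix whose columns are the frame's x, y, z axes.
In Python, from plant import bot gives the robot as it stands.
- The arm moves only by the tool step_arm, never from a script. Its argument "motion" is a list of rows, each an object of numbers: "hand": the finger opening in mm, from 0 to 88.1; "dx", "dy", "dz": the shift along the tool's x, y, z in mm; "rx", "ry", "rz": the turn, a rotation vector about the tool's x, y, z in rad. In form: [{"hand": .., "dx": .., "dy": .., "dz": .., "rx": .., "ry": .., "rz": ..}, ...]. A call has 1 to 20 rows; each row shifts and turns the commanded pose from where the row before left it, along the tool's axes as they then stand; what a row does not reach is not made up. A row lasts 1/8 s, in which the tool goes at most 62.5 mm and 10.7 degrees, less where a joint would pass 70% of its speed; a pose out of reach is approached as far as the arm can. A call with a gripper value outside its range is refused whole. The fingers move at their own pace and stop on an object; "force" is the grip in N (left out, the last holds). Time passes only in rows, so rows that do not move let the fingers close. It gives the time, the measured TCP pose, the force, the opening and the grip force at its end, in the units of the state.
- bot.get_obs(): the state, without advancing time (a new reading comes with each control period).
- bot.snapshot(name): name is "scene" or "top"; returns a dict with "frame" (420x560x3 uint8, red, green, blue), "intrinsics" (3x3 intrinsics, pixels), "cam_to_world" (4x4, takes a point from camera to world coordinates). Camera axes: x right, y down, z forward; pixel columns grow to the right and rows downward; lengths in m; the calibration is good to about 2 mm. A picture is of the moment at which its call begins. There is no depth.
- bot.finish_job(): hands the job in; it is judged then, once.
The state is a dict: "time_s": time; "qpos": joint angles; "qvel": joint speeds; "joint_torque": joint torques, N m; "ee_pos": TCP position; "tool_rot": TCP orientation; "contact_force": force on the tool from outside, world axes, zero at the start; "torque": the same for the moment, N m; "width": finger opening in m; "finger_force": force on a finger pad.
Only numpy, scipy, OpenCV 4.12 (cv2) and the standard library are available. Lean on these libraries where they do the work, as an engineer would, in place of code of your own. Each camera call takes 0.05 s, during which the arm holds its last target. There are 200 camera calls.

### The job

Make the cut-off saw dead before working at it: turn the rotary isolator on the bench from on to off and leave it off. Then squeeze the lock button in the side of the length stop's head to release the telescoping arm, draw the arm out along its tube to the 100 mm mark of its scale, and finish while still holding it steady there against its return spring, so that I can push the rail up to it and clamp. Leave the loose things on the bench where they are.

Things in the scene. Friction and masses are not known exactly. Their poses are not given: they have to be found in the camera images.
- isolator: Grey rotary isolator box screwed face-up to the bench, 110 x 96 mm, top at z = 60 mm; origin at the centre of its underside. It does not move. Marks on its face: a bar (on) on its +x side, a ring (off) on its +y side; a steel conduit leaves its +x end.
- handle_grip (a point): Handle's vertical turning axis, half-way up its grip, 84 mm above the bench; its axes turn with the handle: a black bar 52 mm long (x), 13 mm thick (y), from 71 to 97 mm above the bench, over a 44 mm round skirt. A white line on top, toward its +x end, points at the bar mark when on, at the ring when off. Pinch it across its 13 mm from above.
- iso_handle (a joint): Isolator handle, rad: 0 = on (as found), 1.571 = off, a quarter turn counter-clockwise seen from above, with stops at both ends. A detent (up to about 0.1 N m) pulls it home to the nearer end: taken past about 1.0 rad and let go, it snaps to off by itself.
- saw: Bench cut-off saw fixed to the bench: base 260 (x) by 180 mm (y), origin at the centre of its underside. Its disc head, motor and handle, up to 265 mm high, stand within 160 mm of the origin. A rail lies in its vice along y, 44 mm high, and sticks out 330 mm to +y. The length stop sticks out to -y. It does not move.
- tube_mouth (a point): Length stop's fixed part: a 24 mm square aluminium tube along the saw's y, fixed to the saw, ending to -y in a dark steel collar 34 mm square, top 72 mm above the bench. This point: centre of the collar's outer (-y) edge, 55 mm above the bench, where the arm comes out and the scale is read; 50 mm to -x and 200 mm to -y of the saw's origin. Axes as the saw's.
- stop_head: Head on the arm's outer end: aluminium block 36 (x) by 40 (y) mm, from 43 to 105 mm above the bench. Axes as the saw's; it draws out along its -y. Origin: block's centre in x and y, 90 mm above the bench; grip it there from above across its x, on the button and the far face, all clear around. A stop plate reaches from its foot to +x, top at 60 mm. Parked: 22 mm to -y of tube_mouth.
- lock_button (a joint): Round black button, 20 mm across, in the head's -x side, centre 88 mm above the bench, 6 mm proud. Value: how far pressed in, m, 0 (out) to 0.005 (in). 3 N starts it, 8 N presses it fully, toward +x. Until it is in by about 4 mm the parked arm is locked (1 mm of play); squeezing the head across its x with 15 N or more presses it.
- stop_arm (a joint): How far the arm is drawn out, m: 0 parked (as found), 0.130 its stop. The scale on top of its steel bar (lines each 10 mm, longer ones each 50) is read at the collar's edge: second long line at the edge = 100 mm = 0.100. It locks only when parked; drawn out, a spring pulls it back with 4 to 6 N (and 1 N friction), so it runs home if let go.
- tape_roll: Loose roll of black tape lying flat, 108 mm diameter, 48 mm high; leave alone.
- screwdriver: Loose screwdriver on the bench; leave alone.
- parts_bin: Loose open grey parts bin, 90 x 70 x 45 mm; leave alone.
- rail_offcut: Loose offcut of mounting rail, 80 x 35 x 7.5 mm; leave alone.

How it is judged:
By the outcome, as a careful person would: the job done as asked, in the order asked, and still so for the second after the job is handed in, while the arm keeps its last pose, push and grip.
It also fails if it takes over 59 s, if anything falls off the work surface, if the arm or the gripper's body presses on something with over 40 N, if the wrist force passes 120 N, or if a joint passes its speed limit or range.

## Working session

There is one attempt and no reset: what is moved stays moved. The work goes in short steps, Python scripts to look and compute and a tool call to move; the robot and the scene stay as the last step left them, time stands still between calls to the robot, and variables do not carry over. Pictures are saved under pics/ and viewed, at most 10 in all, crops included, and the job is handed in when it is done.

Besides the shell and the picture viewer there is one more tool, called after ">>>" as name(argument=value, ...), one argument or row to a line, values as JSON. step_arm: Moves the arm, as the interface text tells. Its arguments: {"type":"object","properties":{"motion":{"type":"array"},"force":{"type":"number"}},"required":["motion"]}

```bash
mkdir -p pics; ls
python3 - <<'E'
from plant import bot
import cv2
print(bot.get_obs(), bot.tcp_to_grasp)
for n in("top","scene"):
    s=bot.snapshot(n); cv2.imwrite(f"pics/{n}0.png",cv2.cvtColor(s["frame"],cv2.COLOR_RGB2BGR)); print(s["intrinsics"],s["cam_to_world"])
E
```

```text
pics
{'time_s': 0.0, 'qpos': array([ 1.25083674,  0.5372011 , -0.0044583 ,  1.53881781,  0.00259468,
        1.06728441, -0.07121196]), 'qvel': array([ 0.00240203,  0.00046227, -0.00013753,  0.00076051,  0.00119533,
       -0.00041982, -0.00048225]), 'joint_torque': array([ 7.34897712e-04, -5.70984185e+01,  9.90521461e-01, -2.51601863e+01,
       -5.63706807e-02,  1.77149201e-02,  1.61663515e-04]), 'ee_pos': array([ 0.16302931, -0.62861348,  0.23783781]), 'tool_rot': array([[ 9.67956780e-01,  2.51116280e-01, -5.34086333e-04],
       [ 2.51116824e-01, -9.67955433e-01,  1.61906962e-03],
       [-1.10397028e-04, -1.70130748e-03, -9.99998547e-01]]), 'contact_force': array([-0.07776946,  0.14896765,  0.28044352]), 'torque': array([ 0.00065053,  0.00285079, -0.01186831]), 'finger_force': 0.0, 'width': 0.08794327523794375} 0.0187
[[404.79848953   0.         285.54465269]
 [  0.         404.79848953 209.83692094]
 [  0.           0.           1.        ]] [[-0.01400691 -0.99874232  0.04814125  0.4950501 ]
 [-0.99990078  0.01391878 -0.00216532 -0.08554184]
 [ 0.00149253 -0.04816681 -0.99883819  1.16166403]
 [ 0.          0.          0.          1.        ]]
[[420.08347362   0.         277.83814045]
 [  0.         420.08347362 211.38913448]
 [  0.           0.           1.        ]] [[ 0.69058432  0.57242468 -0.44206705  1.07624926]
 [ 0.72307471 -0.559964    0.40447902 -0.55699655]
 [-0.01600785 -0.59897437 -0.80060817  1.02730844]
 [ 0.          0.          0.          1.        ]]
```

View pics/top0.png

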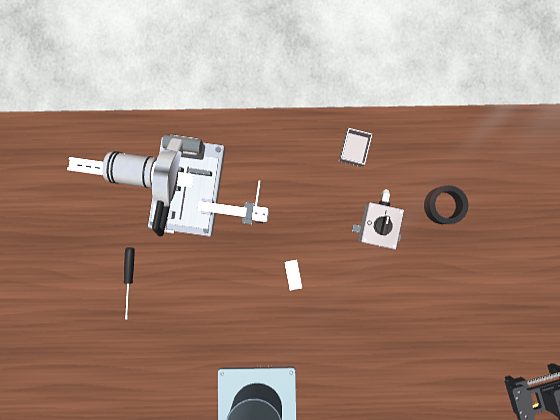

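View pics/scene0.png

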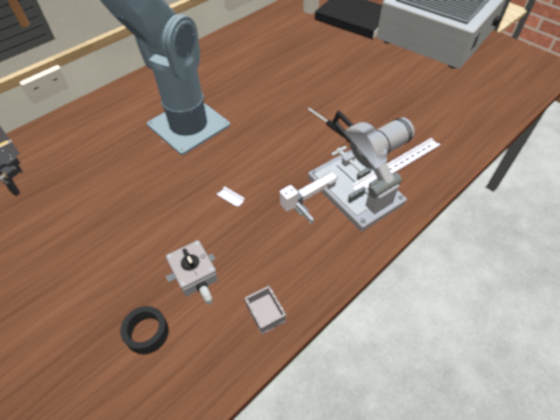

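The top view shows the isolator at about (383,226) with the conduit toward world +x, the stop head at about (260,213) and the collar at (249,212). I'll zoom in on both.

```bash
cat > h.py <<'E'
import numpy as np, cv2
from plant import bot
def snap(n):
    s=bot.snapshot(n); return s["frame"],s["intrinsics"],s["cam_to_world"]
def ray(K,T,u,v,z):
    d=T[:3,:3]@np.linalg.solve(K,[u,v,1.]); o=T[:3,3]; return o+d*(z-o[2])/d[2]
def proj(K,T,p):
    q=K@(T[:3,:3].T@(np.array(p)-T[:3,3])); return q[:2]/q[2]
E
python3 - <<'E'
import cv2,numpy as np
t=cv2.imread("pics/top0.png"); s=cv2.imread("pics/scene0.png")
def c(im,u,v,w,h,f): return cv2.resize(im[v:v+h,u:u+w],(w*f,h*f),interpolation=cv2.INTER_CUBIC)
A=c(t,345,180,66,75,6);B=c(t,190,170,90,75,4)
C=c(s,160,230,66,75,4);D=c(s,270,160,90,75,4)
im=np.zeros((760,800,3),np.uint8)
im[:450,:396]=A; im[:300,400:760]=B
im[455:755,:264]=C; im[455:755,400:760]=D
cv2.imwrite("pics/z0.png",cv2.resize(im,None,fx=.78,fy=.78))
E
```

```text
(no output)
```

View pics/z0.png

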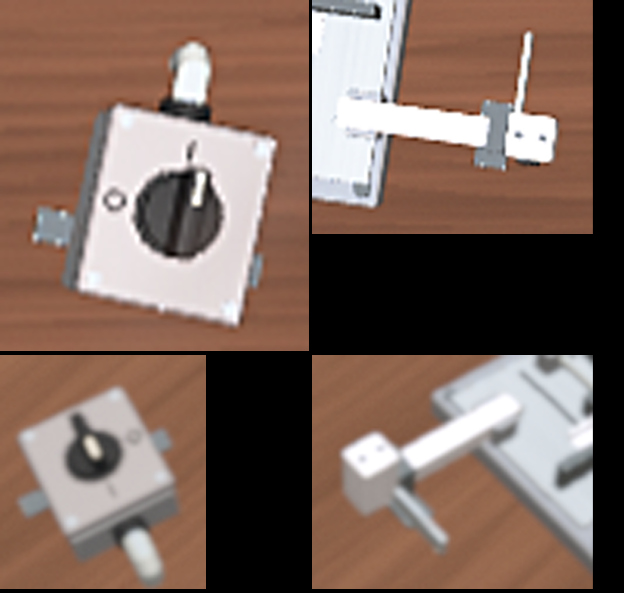

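Run:
```python
from h import *
f,K,T=snap("top"); hsv=cv2.cvtColor(f,cv2.COLOR_RGB2HSV)
def big(m,x0,y0,x1,y1):
    w=np.zeros_like(m); w[y0:y1,x0:x1]=m[y0:y1,x0:x1]
    c=max(cv2.findContours(w,cv2.RETR_EXTERNAL,cv2.CHAIN_APPROX_NONE)[0],key=cv2.contourArea); return c
br=((hsv[...,2]>170)&(hsv[...,1]<60)).astype(np.uint8)*255
def rep(name,c,z):
    P=np.array([ray(K,T,u,v,z)[:2] for u,v in c[:,0].astype(float)]).astype(np.float32)
    r=cv2.minAreaRect(P*1000); print(name,cv2.boundingRect(c),r)
    return cv2.boxPoints(r)
print(rep("iso face",big(br,355,200,410,255),.06))
dk=((hsv[...,2]<75)).astype(np.uint8)*255
c=big(dk,372,213,396,238); rep("skirt",c,.07); 
print(ray(K,T,*cv2.minEnclosingCircle(c)[0],.075), cv2.minEnclosingCircle(c))
print(rep("head",big(br,253,200,275,228),.105))
print(rep("tube",big(br,215,195,243,222),.067))
lines=[br[200:226,240:275]]
for r in f[200:226,240:274].mean(2).astype(int): print(*r)
```

```text
iso face (362, 202, 42, 47) ((501.63104248046875, -349.933837890625), (95.88398742675781, 112.10305786132812), 77.06180572509766)
[[ 436.26834 -384.10876]
 [ 545.5253  -409.20862]
 [ 566.9938  -315.7589 ]
 [ 457.73676 -290.65906]]
skirt (374, 216, 18, 19) ((503.1251220703125, -348.7123718261719), (45.85749816894531, 48.64298629760742), 88.59422302246094)
[ 0.50355177 -0.34937191  0.075     ] ((383.19232177734375, 224.8076934814453), 9.730937957763672)
head (253, 200, 15, 22) ((545.20263671875, -21.05925750732422), (36.597137451171875, 54.987281799316406), 89.32384490966797)
[[517.495     -39.032104 ]
 [572.4784    -39.681    ]
 [572.9103     -3.0864105]
 [517.9269     -2.4375153]]
tube (215, 195, 28, 22) ((561.56689453125, 66.46681213378906), (80.80623626708984, 47.14944076538086), 81.07142639160156)
[[532.00714   30.212143]
 [578.58527   22.89441 ]
 [591.12665  102.72148 ]
 [544.5485   110.039215]]
111 111 113 111 111 110 110 110 110 112 111 111 111 109 101 133 255 255 102 105 110 112 112 111 112 111 111 112 111 112 109 110 111 111
115 116 115 114 113 111 109 111 111 112 115 114 113
[... 2464 characters left out ...]

103 97 144 144 144 146 147 146 145 147 148 136 99 119 155 213 254 255 255 255 255 255 255 255 255 255 255 126 91 97 99 98 98 99
104 76 150 145 144 144 146 146 144 146 147 151 86 92 88 67 85 105 104 103 159 177 210 251 255 255 165 108 96 99 100 100 98 100
96 80 139 137 202 154 150 149 148 148 146 152 83 99 99 86 65 50 45 52 20 37 11 86 81 73 94 97 98 99 99 99 99 98
93 90 106 103 151 101 118 118 126 137 137 216 77 93 95 96 91 84 79 89 85 83 78 97 95 94 94 97 96 97 96 97 97 99
97 96 93 93 91 80 93 93 100 107 105 160 85 95 96 96 94 96 95 98 101 100 99 96 96 96 94 94 96 95 95 95 97 98
101 102 101 100 100 100 99 99 99 98 97 97 97 101 100 100 99 100 100 98 99 98 99 99 98 98 98 98 98 97 97 98 97 97
```

Run:
```python
from h import *
f,K,T=snap("top"); g=f.mean(2)
br=(g>195).astype(np.uint8)*255
def rect(x0,y0,x1,y1,z):
    w=np.zeros_like(br); w[y0:y1,x0:x1]=br[y0:y1,x0:x1]
    c=max(cv2.findContours(w,cv2.RETR_EXTERNAL,cv2.CHAIN_APPROX_NONE)[0],key=cv2.contourArea)
    P=np.array([ray(K,T,u,v,z)[:2] for u,v in c[:,0].astype(float)]).astype(np.float32)*1000
    print(cv2.minAreaRect(P))
rect(251,207,275,225,.105)
# tube edges by columns
us=np.arange(226,245); e=[]
for u in us:
    col=np.where(br[196:222,u]>0)[0]+196; e.append((col.min(),col.max()))
e=np.array(e); print(e.T)
mid=np.array([ray(K,T,u,m,.067)[:2] for u,m in zip(us,e.mean(1))])
p=np.polyfit(mid[:,1],mid[:,0],1); print("yaw",-np.degrees(np.arctan(p[0])), "tube x at y=-.02",np.polyval(p,-.021))
# scene check
f,K2,T2=snap("scene")
for n,q in(("iso",[.5025,-.3497,.06]),("head",[.5425,-.021,.105])): print(n,proj(K2,T2,q))
g=cv2.cvtColor(f,cv2.COLOR_RGB2BGR)[165:285,150:320]
cv2.imwrite("pics/s1.png",cv2.resize(g,None,fx=4.5,fy=4.5,interpolation=cv2.INTER_CUBIC))
o=bot.get_obs(); R=o["tool_rot"]; print(np.degrees(np.arctan2(R[1,0],R[0,0])))
```

```text
((536.0564575195312, -19.657855987548828), (39.18403244018555, 36.590843200683594), 89.2019271850586)
[[205 205 205 205 205 206 206 206 206 206 206 206 207 207 207 207 207 207
  206]
 [213 214 214 214 214 214 214 214 215 215 215 215 215 215 215 216 216 216
  216]]
yaw -8.346876419968284 tube x at y=-.02 0.5379489731154855
iso [190.62401862 262.34922632]
head [289.73391974 192.61632389]
14.545872778992761
```

View pics/s1.png

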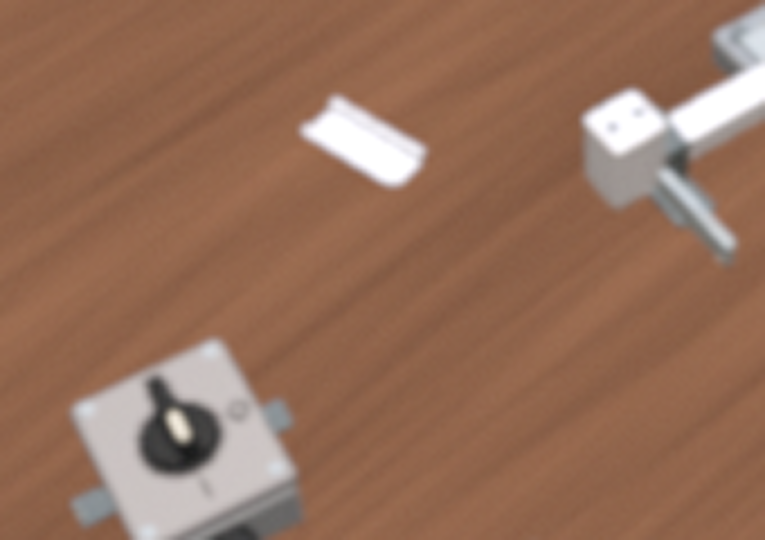

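The close-up shows the isolator face centre at scene pixel (191,263), against a predicted (190.6,262.3). The head top is at (289,192). The handle points to the bar (on). I'll move above the isolator.

>>> step_arm(
  motion=[
    {"dx": 20, "dy": -9, "hand": 50},
    {"dx": 40, "dy": -18.5},
    {"dx": 40, "dy": -18.5},
    {"dx": 40, "dy": -18.5},
    {"dx": 40, "dy": -18.5},
    {"dx": 40, "dy": -18.5},
    {"dx": 40, "dy": -18.5},
    {"dx": 40, "dy": -18.5},
    {"dx": 40, "dy": -18.5},
    {"dx": 40, "dy": -18.5},
    {"dx": 19, "dy": -9},
    {"rz": 0.12},
    {"rz": 0.12},
    {"rz": 0.12},
    {"rz": 0.12},
    {"dz": 0},
    {"dz": 0},
  ],
  force=30,
)

```text
$.motion[0]: bad value
```

```bash
cat > to.py <<'E'
import sys; from h import *
# to.py x y z(mm) yaw(deg): needed tool-axis shift at the present orientation
x,y,z,yaw=map(float,sys.argv[1:5]); o=bot.get_obs(); R=o["tool_rot"]; p=o["ee_pos"]*1000
d=R.T@(np.array([x,y,z])-p); cur=np.degrees(np.arctan2(R[1,0],R[0,0]))
print("t",o["time_s"],"pos",p.round(1),"yaw",cur.round(2),"shift",d.round(1),"rz",np.radians(cur-yaw).round(3),"tilt",R[:2,2].round(4),"q",o["qpos"].round(2),"F",o["contact_force"].round(1),"M",o["torque"].round(2),"w",round(o["width"]*1000,1),"ff",round(o["finger_force"],1))
E
python3 to.py 502.5 -349.6 75 -12.9
python3 - <<'E'
from h import *
f,K,T=snap("top");f2,K2,T2=snap("scene")
for u,v in((259.85,213.8),): 
  p=ray(K,T,u,v,.105); print(p,proj(K2,T2,p))
P1=K@np.linalg.inv(T)[:3];P2=K2@np.linalg.inv(T2)[:3]
X=cv2.triangulatePoints(P1,P2,np.array([[259.85],[213.8]]),np.array([[289.3],[192.1]])); print(X[:3,0]/X[3,0])
E
```

```text
t 0.25 pos [ 163.1 -628.9  238.3] yaw 14.55 shift [ 398.7 -185.   163.4] rz 0.479 tilt [-0.0003  0.0008] q [ 1.25  0.54 -0.    1.54  0.    1.07 -0.07] F [ 0.5 -0.2  0.2] M [-0.03  0.08 -0.03] w 88.4 ff 0.0
[ 0.53655142 -0.02058191  0.105     ] [288.36703955 191.3798995 ]
[ 0.53750373 -0.01939814  0.10140837]
```

>>> step_arm(
  motion=[
    {"hand": 50, "dx": 20, "dy": -9, "dz": 0, "rx": 0, "ry": 0, "rz": 0},
    {"hand": 50, "dx": 40, "dy": -18.5, "dz": 0, "rx": 0, "ry": 0, "rz": 0},
    {"hand": 50, "dx": 40, "dy": -18.5, "dz": 0, "rx": 0, "ry": 0, "rz": 0},
    {"hand": 50, "dx": 40, "dy": -18.5, "dz": 0, "rx": 0, "ry": 0, "rz": 0},
    {"hand": 50, "dx": 40, "dy": -18.5, "dz": 0, "rx": 0, "ry": 0, "rz": 0},
    {"hand": 50, "dx": 40, "dy": -18.5, "dz": 0, "rx": 0, "ry": 0, "rz": 0},
    {"hand": 50, "dx": 40, "dy": -18.5, "dz": 0, "rx": 0, "ry": 0, "rz": 0},
    {"hand": 50, "dx": 40, "dy": -18.5, "dz": 0, "rx": 0, "ry": 0, "rz": 0},
    {"hand": 50, "dx": 40, "dy": -18.5, "dz": 0, "rx": 0, "ry": 0, "rz": 0},
    {"hand": 50, "dx": 40, "dy": -18.5, "dz": 0, "rx": 0, "ry": 0, "rz": 0},
    {"hand": 50, "dx": 19, "dy": -9, "dz": 0, "rx": 0, "ry": 0, "rz": 0},
    {"hand": 50, "dx": 0, "dy": 0, "dz": 0, "rx": 0, "ry": 0, "rz": 0.12},
    {"hand": 50, "dx": 0, "dy": 0, "dz": 0, "rx": 0, "ry": 0, "rz": 0.12},
    {"hand": 50, "dx": 0, "dy": 0, "dz": 0, "rx": 0, "ry": 0, "rz": 0.12},
    {"hand": 50, "dx": 0, "dy": 0, "dz": 0, "rx": 0, "ry": 0, "rz": 0.12},
    {"hand": 50, "dx": 0, "dy": 0, "dz": 0, "rx": 0, "ry": 0, "rz": 0},
    {"hand": 50, "dx": 0, "dy": 0, "dz": 0, "rx": 0, "ry": 0, "rz": 0},
  ],
  force=30,
)

```text
time_s: 2.48
ee_pos: [0.5028, -0.3504, 0.2387]
tool_rot: [[0.975, -0.222, -0.0], [-0.222, -0.975, -0.0], [-0.0, 0.0, -1.0]]
contact_force: [0.4, -0.1, -0.5]
width: 0.0498
finger_force: 0.0
```

```bash
python3 to.py 502.5 -349.6 75 -12.9
```

```text
t 2.475 pos [ 502.8 -350.4  238.7] yaw -12.84 shift [ -0.5  -0.7 163.7] rz 0.001 tilt [-0.0002 -0.0001] q [ 0.54  0.47 -0.01  1.64  0.01  1.03 -1.26] F [ 0.4 -0.1 -0.5] M [ 0.01 -0.03 -0.04] w 49.8 ff 0.0
```

>>> step_arm(
  motion=[
    {"hand": 50, "dx": -0.5, "dy": -0.7, "dz": 30, "rx": 0, "ry": 0, "rz": 0},
    {"hand": 50, "dx": 0, "dy": 0, "dz": 40, "rx": 0, "ry": 0, "rz": 0},
    {"hand": 50, "dx": 0, "dy": 0, "dz": 40, "rx": 0, "ry": 0, "rz": 0},
    {"hand": 50, "dx": 0, "dy": 0, "dz": 30, "rx": 0, "ry": 0, "rz": 0},
    {"hand": 50, "dx": 0, "dy": 0, "dz": 15, "rx": 0, "ry": 0, "rz": 0},
    {"hand": 50, "dx": 0, "dy": 0, "dz": 8.5, "rx": 0, "ry": 0, "rz": 0},
    {"hand": 50, "dx": 0, "dy": 0, "dz": 0, "rx": 0, "ry": 0, "rz": 0},
    {"hand": 8, "dx": 0, "dy": 0, "dz": 0, "rx": 0, "ry": 0, "rz": 0},
    {"hand": 8, "dx": 0, "dy": 0, "dz": 0, "rx": 0, "ry": 0, "rz": 0},
    {"hand": 8, "dx": 0, "dy": 0, "dz": 0, "rx": 0, "ry": 0, "rz": 0},
    {"hand": 8, "dx": 0, "dy": 0, "dz": 0, "rx": 0, "ry": 0, "rz": 0},
    {"hand": 8, "dx": 0, "dy": 0, "dz": 0, "rx": 0, "ry": 0, "rz": 0},
  ],
  force=30,
)

```text
time_s: 3.98
ee_pos: [0.5025, -0.3516, 0.0756]
tool_rot: [[0.974, -0.225, 0.001], [-0.225, -0.974, -0.003], [0.001, 0.002, -1.0]]
contact_force: [-1.8, -6.2, -0.7]
width: 0.0128
finger_force: 30.0
```

```bash
python3 to.py 502.5 -349.6 75 -12.9
```

```text
t 3.975 pos [ 502.5 -351.6   75.6] yaw -13.03 shift [-0.4 -2.   0.6] rz -0.002 tilt [ 0.0005 -0.0026] q [ 0.55  0.68 -0.01  1.74  0.01  0.72 -1.27] F [-1.8 -6.2 -0.7] M [-1.03  0.19  0.03] w 12.8 ff 30.0
```

>>> step_arm(
  motion=[
    {"hand": 8, "dx": 0, "dy": 2, "dz": 0, "rx": 0, "ry": 0, "rz": 0},
    {"hand": 8, "dx": 0, "dy": 0, "dz": 0, "rx": 0, "ry": 0, "rz": -0.07},
    {"hand": 8, "dx": 0, "dy": 0, "dz": 0, "rx": 0, "ry": 0, "rz": -0.15},
    {"hand": 8, "dx": 0, "dy": 0, "dz": 0, "rx": 0, "ry": 0, "rz": -0.15},
    {"hand": 8, "dx": 0, "dy": 0, "dz": 0, "rx": 0, "ry": 0, "rz": -0.15},
    {"hand": 8, "dx": 0, "dy": 0, "dz": 0, "rx": 0, "ry": 0, "rz": -0.15},
    {"hand": 8, "dx": 0, "dy": 0, "dz": 0, "rx": 0, "ry": 0, "rz": -0.15},
    {"hand": 8, "dx": 0, "dy": 0, "dz": 0, "rx": 0, "ry": 0, "rz": -0.15},
    {"hand": 8, "dx": 0, "dy": 0, "dz": 0, "rx": 0, "ry": 0, "rz": -0.15},
    {"hand": 8, "dx": 0, "dy": 0, "dz": 0, "rx": 0, "ry": 0, "rz": -0.15},
    {"hand": 8, "dx": 0, "dy": 0, "dz": 0, "rx": 0, "ry": 0, "rz": -0.15},
    {"hand": 8, "dx": 0, "dy": 0, "dz": 0, "rx": 0, "ry": 0, "rz": -0.15},
    {"hand": 8, "dx": 0, "dy": 0, "dz": 0, "rx": 0, "ry": 0, "rz": 0},
  ],
  force=30,
)

```text
time_s: 5.6
ee_pos: [0.5017, -0.3503, 0.0755]
tool_rot: [[0.223, 0.975, -0.002], [0.975, -0.223, 0.002], [0.002, -0.002, -1.0]]
contact_force: [-4.1, 2.1, 6.4]
width: 0.0127
finger_force: 30.0
```

```bash
python3 to.py 502.5 -351.6 75 77.1
```

```text
t 5.6 pos [ 501.7 -350.3   75.5] yaw 77.09 shift [-1.   1.1  0.5] rz -0.0 tilt [-0.0018  0.002 ] q [ 0.83  0.72 -0.41  1.72  0.38  0.78  0.01] F [-4.1  2.1  6.4] M [ 0.37  0.67 -0.1 ] w 12.7 ff 30.0
```

>>> step_arm(
  motion=[
    {"hand": 50, "dx": 0, "dy": 0, "dz": 0, "rx": 0, "ry": 0, "rz": 0},
    {"hand": 50, "dx": 0, "dy": 0, "dz": 0, "rx": 0, "ry": 0, "rz": 0},
    {"hand": 50, "dx": 0, "dy": 0, "dz": 0, "rx": 0, "ry": 0, "rz": 0},
    {"hand": 50, "dx": 0, "dy": 0, "dz": -20, "rx": 0, "ry": 0, "rz": 0},
    {"hand": 50, "dx": 0, "dy": 0, "dz": -40, "rx": 0, "ry": 0, "rz": 0},
    {"hand": 70, "dx": 0, "dy": 0, "dz": -45, "rx": 0, "ry": 0, "rz": -0.077},
    {"hand": 80, "dx": 20, "dy": 0, "dz": -15, "rx": 0, "ry": 0, "rz": 0},
    {"hand": 80, "dx": 40, "dy": 0, "dz": 0, "rx": 0, "ry": 0, "rz": 0},
    {"hand": 80, "dx": 40, "dy": 0, "dz": 0, "rx": 0, "ry": 0, "rz": 0},
    {"hand": 80, "dx": 40, "dy": 0, "dz": 0, "rx": 0, "ry": 0, "rz": 0},
    {"hand": 80, "dx": 40, "dy": 0, "dz": 0, "rx": 0, "ry": 0, "rz": 0},
    {"hand": 80, "dx": 40, "dy": 0, "dz": 0, "rx": 0, "ry": 0, "rz": 0},
    {"hand": 80, "dx": 20, "dy": 0, "dz": 0, "rx": 0, "ry": 0, "rz": 0},
    {"hand": 80, "dx": 0, "dy": 0, "dz": 0, "rx": 0, "ry": 0, "rz": 0},
    {"hand": 80, "dx": 0, "dy": 0, "dz": 0, "rx": 0, "ry": 0, "rz": 0},
  ],
  force=30,
)

```text
time_s: 7.48
ee_pos: [0.5377, -0.1151, 0.1951]
tool_rot: [[0.15, 0.989, -0.001], [0.989, -0.15, -0.001], [-0.001, -0.0, -1.0]]
contact_force: [-0.2, 0.0, 0.9]
width: 0.0799
finger_force: 0.0
```

```bash
python3 to.py 537.3 -20.3 71.5 81.5
python3 - <<'E'
from h import *
f,K,T=snap("top");s,_,_=snap("scene")
a=cv2.resize(f[175:260,340:420],None,fx=5,fy=5,interpolation=cv2.INTER_CUBIC);b=cv2.resize(s[225:310,150:230],None,fx=5,fy=5,interpolation=cv2.INTER_CUBIC)
cv2.imwrite("pics/i2.png",cv2.cvtColor(np.hstack([a,b]),cv2.COLOR_RGB2BGR)[:, :800])
E
```

```text
t 7.475 pos [ 537.7 -115.1  195.1] yaw 81.35 shift [ 93.7 -14.6 123.6] rz -0.003 tilt [-0.0006 -0.0006] q [ 0.55  0.48 -0.55  1.82  0.31  0.93 -0.29] F [-0.2  0.   0.9] M [-0.03 -0.11 -0.  ] w 79.9 ff 0.0
```

View pics/i2.png

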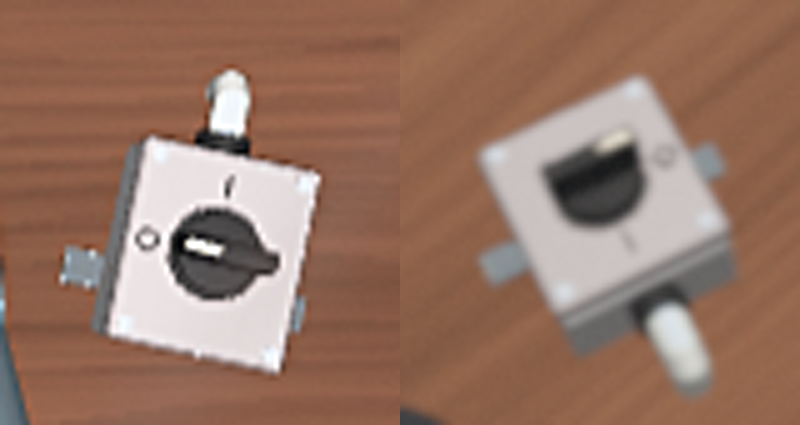

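The white line (top-crop pixel 205,245) points at the ring, so the isolator is off. Now to the head.

>>> step_arm(
  motion=[
    {"hand": 80, "dx": 24, "dy": -4, "dz": 0, "rx": 0, "ry": 0, "rz": -0.003},
    {"hand": 80, "dx": 40, "dy": -7, "dz": 0, "rx": 0, "ry": 0, "rz": 0},
    {"hand": 80, "dx": 29.5, "dy": -3.6, "dz": 0, "rx": 0, "ry": 0, "rz": 0},
    {"hand": 80, "dx": 0, "dy": 0, "dz": 0, "rx": 0, "ry": 0, "rz": 0},
    {"hand": 80, "dx": 0, "dy": 0, "dz": 30, "rx": 0, "ry": 0, "rz": 0},
    {"hand": 80, "dx": 0, "dy": 0, "dz": 40, "rx": 0, "ry": 0, "rz": 0},
    {"hand": 80, "dx": 0, "dy": 0, "dz": 30, "rx": 0, "ry": 0, "rz": 0},
    {"hand": 80, "dx": 0, "dy": 0, "dz": 23.5, "rx": 0, "ry": 0, "rz": 0},
    {"hand": 80, "dx": 0, "dy": 0, "dz": 0, "rx": 0, "ry": 0, "rz": 0},
    {"hand": 80, "dx": 0, "dy": 0, "dz": 0, "rx": 0, "ry": 0, "rz": 0},
  ],
  force=30,
)

```text
time_s: 8.82
ee_pos: [0.5381, -0.0207, 0.0724]
tool_rot: [[0.148, 0.989, 0.001], [0.989, -0.148, -0.0], [-0.0, 0.001, -1.0]]
contact_force: [0.9, 1.1, -0.1]
width: 0.0798
finger_force: 0.0
```

```bash
python3 to.py 537.3 -20.3 71.5 81.5
```

```text
t 8.825 pos [538.1 -20.7  72.4] yaw 81.5 shift [ 0.3 -0.8  0.9] rz -0.0 tilt [ 0.0009 -0.0004] q [ 0.32  0.64 -0.48  1.92  0.45  0.68 -0.58] F [ 0.9  1.1 -0.1] M [-0.03 -0.07 -0.01] w 79.8 ff 0.0
```

>>> step_arm(
  motion=[
    {"hand": 30, "dx": 0.3, "dy": -0.8, "dz": 0.9, "rx": 0, "ry": 0, "rz": 0},
    {"hand": 30, "dx": 0, "dy": 0, "dz": 0, "rx": 0, "ry": 0, "rz": 0},
    {"hand": 30, "dx": 0, "dy": 0, "dz": 0, "rx": 0, "ry": 0, "rz": 0},
    {"hand": 30, "dx": 0, "dy": 0, "dz": 0, "rx": 0, "ry": 0, "rz": 0},
    {"hand": 30, "dx": 0, "dy": 0, "dz": 0, "rx": 0, "ry": 0, "rz": 0},
    {"hand": 30, "dx": 0, "dy": 0, "dz": 0, "rx": 0, "ry": 0, "rz": 0},
  ],
  force=40,
)

```text
time_s: 9.57
ee_pos: [0.5371, -0.0193, 0.0708]
tool_rot: [[0.147, 0.989, 0.001], [0.989, -0.147, 0.0], [0.0, 0.001, -1.0]]
contact_force: [0.7, -0.2, -2.2]
width: 0.0365
finger_force: 40.0
```

```bash
python3 to.py 537.3 -20.3 71.5 81.5
```

```text
t 9.575 pos [537.1 -19.3  70.8] yaw 81.57 shift [-1.   0.4 -0.7] rz 0.001 tilt [0.0006 0.    ] q [ 0.32  0.65 -0.48  1.92  0.45  0.68 -0.58] F [ 0.7 -0.2 -2.2] M [-0.14 -0.29 -0.1 ] w 36.5 ff 40.0
```

Gripped at 36.5 mm, so the button is in, and the side force is near zero. I'll draw it out.

Run:
```python
from h import *
P=[]
for i in range(3): bot.snapshot("top"); P.append(bot.get_obs()["ee_pos"])
P=np.array(P)*1000; print(P.round(2)); np.save("p0.npy",P.mean(0))
```

```text
[[537.07 -19.31  70.8 ]
 [537.04 -19.28  70.79]
 [537.08 -19.29  70.79]]
```

>>> step_arm(
  motion=[
    {"hand": 30, "dx": -3, "dy": 0, "dz": 0, "rx": 0, "ry": 0, "rz": 0},
    {"hand": 30, "dx": -7, "dy": 0, "dz": 0, "rx": 0, "ry": 0, "rz": 0},
    {"hand": 30, "dx": -10, "dy": 0, "dz": 0, "rx": 0, "ry": 0, "rz": 0},
    {"hand": 30, "dx": -10, "dy": 0, "dz": 0, "rx": 0, "ry": 0, "rz": 0},
    {"hand": 30, "dx": -10, "dy": 0, "dz": 0, "rx": 0, "ry": 0, "rz": 0},
    {"hand": 30, "dx": -10, "dy": 0, "dz": 0, "rx": 0, "ry": 0, "rz": 0},
    {"hand": 30, "dx": 0, "dy": 0, "dz": 0, "rx": 0, "ry": 0, "rz": 0},
  ],
  force=40,
)

```text
time_s: 10.6
ee_pos: [0.5295, -0.068, 0.0708]
tool_rot: [[0.146, 0.989, 0.0], [0.989, -0.146, 0.001], [0.001, 0.0, -1.0]]
contact_force: [2.1, 3.8, -3.7]
width: 0.0362
finger_force: 40.0
```

```bash
cat > ext.py <<'E'
from h import *
p0=np.load("p0.npy"); P=[]
for i in range(3): bot.snapshot("top"); P.append(bot.get_obs()["ee_pos"]*1000)
d=np.mean(P,0)-p0; print("d",d.round(2),"len",np.linalg.norm(d[:2]).round(2),"dir",np.degrees(np.arctan2(-d[1],-d[0])).round(2))
E
python3 ext.py; python3 to.py 522.6 -118 71.5 81.5
```

```text
d [-7.500e+00 -4.833e+01 -1.000e-02] len 48.91 dir 81.19
t 10.75 pos [529.6 -67.6  70.8] yaw 81.63 shift [-50.9   0.4  -0.8] rz 0.002 tilt [0.0003 0.001 ] q [ 0.41  0.64 -0.48  1.93  0.45  0.68 -0.49] F [ 2.4  3.7 -2.8] M [ 0.73 -0.51 -0.12] w 36.1 ff 40.0
```

>>> step_arm(
  motion=[
    {"hand": 30, "dx": -5, "dy": 0, "dz": 0, "rx": 0, "ry": 0, "rz": 0},
    {"hand": 30, "dx": -10, "dy": 0, "dz": 0, "rx": 0, "ry": 0, "rz": 0},
    {"hand": 30, "dx": -10, "dy": 0, "dz": 0, "rx": 0, "ry": 0, "rz": 0},
    {"hand": 30, "dx": -10, "dy": 0, "dz": 0, "rx": 0, "ry": 0, "rz": 0},
    {"hand": 30, "dx": -10, "dy": 0, "dz": 0, "rx": 0, "ry": 0, "rz": 0},
    {"hand": 30, "dx": -5, "dy": 0, "dz": 0, "rx": 0, "ry": 0, "rz": 0},
    {"hand": 30, "dx": -1, "dy": 0, "dz": 0, "rx": 0, "ry": 0, "rz": 0},
    {"hand": 30, "dx": 0, "dy": 0, "dz": 0, "rx": 0, "ry": 0, "rz": 0},
    {"hand": 30, "dx": 0, "dy": 0, "dz": 0, "rx": 0, "ry": 0, "rz": 0},
  ],
  force=40,
)

```text
time_s: 11.88
ee_pos: [0.5218, -0.1179, 0.0708]
tool_rot: [[0.145, 0.989, -0.0], [0.989, -0.145, 0.001], [0.001, -0.001, -1.0]]
contact_force: [1.0, 4.8, -2.9]
width: 0.0364
finger_force: 40.0
```

```bash
python3 ext.py; python3 to.py 522.6 -118 71.5 81.5
python3 - <<'E'
from h import *
f,K,T=snap("top");s,_,_=snap("scene")
a=cv2.resize(f[185:240,225:315],None,fx=5,fy=5,interpolation=cv2.INTER_CUBIC);b=cv2.resize(s[145:225,240:350],(450,327),interpolation=cv2.INTER_CUBIC)
cv2.imwrite("pics/e1.png",cv2.cvtColor(np.vstack([a,b]),cv2.COLOR_RGB2BGR))
E
```

```text
d [-1.526e+01 -9.862e+01 -1.000e-02] len 99.79 dir 81.21
t 12.025 pos [ 521.8 -117.9   70.8] yaw 81.64 shift [ 0.   0.8 -0.7] rz 0.002 tilt [-0.0004  0.001 ] q [ 0.51  0.64 -0.48  1.93  0.45  0.68 -0.4 ] F [ 0.1  4.1 -2. ] M [ 0.93 -0.39 -0.14] w 36.6 ff 40.0
```

View pics/e1.png

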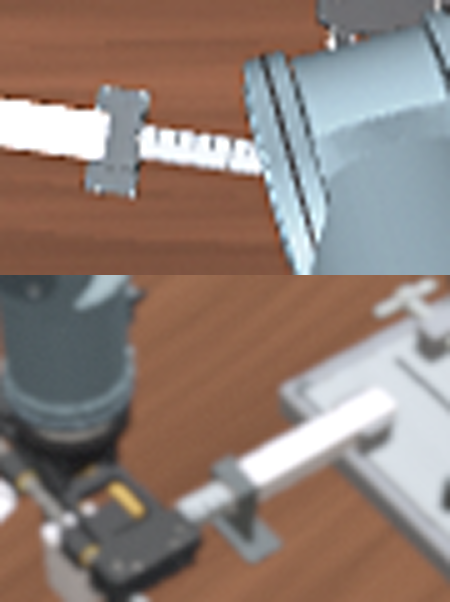

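The top crop shows the collar's edge at x≈143 and scale ticks at about 175, 195, 217 and 235. I'll measure the ticks along the bar.

Run:
```python
from h import *
f=np.mean([snap("top")[0].astype(float) for _ in range(3)],0); _,K,T=snap("top")
o=bot.get_obs(); g=f.mean(2).astype(np.float32)
# sample along bar axis: direction from measured draw, mouth = head(parked) +22mm
a=np.radians(81.2); ey=np.array([np.cos(a),np.sin(a)]); ex=np.array([ey[1],-ey[0]])
m=np.load("p0.npy")[:2]/1000+ey*.022
z=.064
for off in(-6,-4,-2,0,2,4,6):
    s=np.arange(-12,62,2)
    uv=np.array([proj(K,T,[*(m-ey*t/1000+ex*off/1000),z]) for t in s]).astype(np.float32)
    print(off,*cv2.remap(g,uv[:,:1].copy(),uv[:,1:].copy(),cv2.INTER_LINEAR).ravel().astype(int))
```

```text
-6 144 146 146 148 146 142 135 200 228 229 225 218 220 234 237 231 225 230 229 227 222 215 225 238 240 227 227 228 222 224 194 176 229 241 236 228 230
-4 145 146 146 148 145 139 140 232 254 254 253 252 247 248 250 249 250 253 253 253 253 250 248 249 250 249 251 253 254 254 223 213 247 250 250 249 252
-2 144 145 145 148 144 140 157 243 253 251 250 247 249 250 250 250 249 249 249 250 248 246 250 250 251 251 249 250 250 252 229 223 237 249 251 249 248
0 145 145 145 147 143 149 180 253 252 251 246 231 243 249 248 250 243 243 250 249 240 236 247 248 249 249 241 246 250 250 235 223 226 250 250 243 240
2 145 145 145 146 143 168 201 244 251 252 236 206 240 250 250 252 206 217 251 251 234 228 243 248 251 233 186 235 251 250 241 217 225 251 251 225 220
4 145 145 146 146 144 149 197 238 252 253 222 189 244 252 252 247 173 205 253 253 234 227 234 250 253 214 151 232 253 253 253 191 210 253 253 223 218
6 143 145 146 146 143 122 178 237 254 254 210 192 249 252 253 237 156 212 253 251 232 219 225 252 253 198 153 242 253 253 242 157 205 253 252 235 226
```

The scale's 50 mm long line sits 50 mm from the collar's edge, and the other ticks fall at 10, 20, 30 and 40 mm. So the 100 mm mark is at the edge, and the TCP travel of 99.8 mm agrees. The arm is held steadily, so I'll hand in.

Run:
```python
from plant import bot
o=bot.get_obs(); print(o["time_s"],o["width"],o["finger_force"],abs(o["qvel"]).max()); print(bot.finish_job())
```

```text
12.325 0.03628463160767953 39.988450119271874 0.001978448184585677
the job is handed in; nothing more can be done
None
```

The isolator is off, and the length-stop arm is drawn out to its 100 mm mark (99.8 mm by the robot's own measurement) and still held there with a 40 N grip; the job was handed in at 12.3 s.

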